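Jack up the sampler unit's service side

TASK

The feet under the service side of the silver sampler unit have to come off the bench: stand the small red lever jack on the bench with its saddle centred under the lift bracket marked with the red dot, then pump its handle with the white pad: one full stroke down, let it come all the way back up so that the unit settles on its feet again, and a second stroke fully down. Finish while still holding the handle fully down with the gripper, so that the jack alone carries the raised side. Do not push or lift the unit with the arm, and leave the other things on the bench where they are.

Things in the scene. Friction and masses are not known exactly. Their poses are not given: they have to be found in the camera images.
- jack_grip (a point): Middle of the grey grip on the jack's post, 80 mm above the jack's underside (loose, 0.6 to 1 kg). Post 40 mm along the jack, 30 mm across, top at 100 mm, clear on both sides: grasp the 30 mm from above. Axes: x along the jack to the saddle, y across, z up. Red base plate 80 mm wide, 12 thick, from 115 mm ahead (+x) of the post's centre to 165 mm behind: pressing the handle does not tip it.
- saddle_top (a point): Centre of the top face of the jack's round steel saddle (38 mm across), 85 mm ahead (+x) of the post's centre and 58 mm above the jack's underside while the handle is up. The handle raises it 40 mm per rad, 18 mm in all. Axes as the jack's.
- handle_pad (a point): Centre of the top face of the white pad (54 x 28 x 14 mm) on the end of the pump handle, on the jack's centre line. Handle up: 126 mm behind (-x) the grip post's centre, 92 mm above the jack's underside; fully down: 137 mm behind, 47 mm above. Push it down from above with closed fingers: up to 15 N under load. Its z axis points out of the pad's face.
- jack_handle (a joint): Pump handle of the jack, rad: 0 = up (points back and 23 degrees upward), 0.45 = fully down on its stop (about level). Hinged 32 mm behind the grip post's centre, 45 mm above the jack's underside, pad centre 105 mm from the hinge. Sprung: it follows back up to 0 when let go; nothing latches it.
- lift_point (a point): Centre of the underside of the round lift pad (32 mm across) under the yellow bracket, 65 mm above the bench with the unit on its feet: the saddle passes under with 7 mm to spare. The red dot on top of the bracket (56 mm wide, top 79 mm high) is right above it. Fixed; its place along the unit's side varies. Axes: x level, into the unit, its rail 34 mm on; y along the face; z up. Way in is clear.
- sampler (a joint): Tilt of the sampler unit about its rear feet, rad: 0 = on all its feet, growing as the service side rises. Lift point 334 mm from the rear feet: 0.03 = 10 mm of lift, about a full stroke of the jack. Unit: silver case, dark hood, 320 mm deep (along x of the lift point), 300 wide, 147 high; it bears on the jack with 15 to 27 N.
- vial_rack_mid (a point): Bystander: blue rack of capped vials, 75 x 150 x 47 mm; this point is its middle.
- spanner_grip (a point): Bystander: steel spanner, 160 mm long, lying flat; this point is on its handle.
- spare_foot_mid (a point): Bystander: spare screw foot, white plastic, 34 mm across, 40 mm high, standing; this point is half-way up.
- tip_box_mid (a point): Bystander: clear box with green lid, 92 x 122 x 59 mm; this point is its middle.
- reagent_bottle_mid (a point): Bystander: amber jar with blue cap, 72 mm across, 150 mm high; this point is half-way up.

How it is judged:
On the way, in this order (a step that is already met when the one before it is completed fails the run):
1. the jack stands on the bench at rest with its saddle under the marked lift point, handle up (horizontal distance between saddle_top and lift_point below 0.014 m and angle between jack_grip's own z axis and vertical below 0.06 rad and height (world z) of jack_grip below 0.085 m and linear speed of jack below 0.02 m/s and value of joint jack_handle below 0.1 rad and value of joint sampler below 0.006 rad), for 0.2 s.
2. first stroke: handle fully down and the unit's service side raised by the jack (horizontal distance between saddle_top and lift_point below 0.014 m and angle between jack_grip's own z axis and vertical below 0.06 rad and height (world z) of jack_grip below 0.085 m and value of joint jack_handle above 0.4 rad and value of joint sampler above 0.022 rad and contact force between jack_saddle and lift_bracket above 8 N and contact force between each of the fingers, the arm and sampler below 0.5 N), for 0.1 s.
3. handle back up and the unit on its feet again (value of joint jack_handle below 0.1 rad and value of joint sampler below 0.006 rad), for 0.1 s.
4. second stroke: handle fully down again and the service side raised (all of step 2), for 0.2 s.
At the end, for the whole second after the job is handed in: Gripper still pressing the handle (over 3 N, handle past 0.40 of 0.45 rad); jack flat on the bench, saddle within 14 mm of the lift point seen from above and bearing over 8 N; service side raised over 7 mm (tilt above 0.022 rad) and still; robot not touching the unit (all of step 4 and contact force between the fingers and jack_handle above 3 N and velocity of joint sampler below 0.03 rad/s); the arm keeps its last pose, push and grip.
It fails at once if the arm or gripper pushes or lifts the sampler unit (over 4 N) (contact force between any of the fingers, the arm and sampler above 4 N).
It fails at once if a bystander is moved more than 30 mm or knocked over (distance of any of vial_rack_mid, spanner_grip, spare_foot_mid, tip_box_mid, reagent_bottle_mid from where it was at the start of the episode above 0.03 m).
It fails at once if the jack is tipped over (angle between jack_grip's own z axis and vertical above 0.6 rad).
It also fails if it takes over 54 s, if anything falls off the work surface, if the arm or the gripper's body presses on something with over 40 N, if the wrist force passes 120 N, or if a joint passes its speed limit or range.

ROBOT

A 6-joint arm with a two-finger parallel gripper is mounted at the origin on the work surface. World frame = base frame: x ahead of the robot, y to its left, z up, the work surface at z = 0. Lengths are in m, angles in rad, forces in N, time in s.
With the tool pointing down it reaches from about 0.35 to 0.975 m from the base axis. Payload 4.9 kg.
Tool frame: the origin (TCP) lies at the very end of the fingers, on their centre line; the grasp point (between the pads) lies 19 mm behind it (manip.hold_point_z is the distance from the TCP to the grasp point, in m); z points along the fingers, x is the direction in which the jaws open and shut, and the axes are right-handed (so a half turn about z gives the same grasp; the last joint's range is limited). The gripper opens to 85 mm and grips with 20 to 120 N. Pads are 22 mm wide; open, the fingers measure 114 mm over their backs; the gripper's body (76 mm by 85 mm) begins 54 mm behind the grasp point. The pads swing forward as they close: fully open they stand 13 mm farther back than shut.
Start: joints at [-0.119, 0.053, 1.613, -0, 1.476, -0.119], TCP at [0.625, 0, 0.231] pointing down, gripper open.
Joint ranges: [-3.01, 3.01], [-1.01, 2.22], [0.06, 2.58], [-1.02, 4.17], [0.09, 2.62], [-3.14, 3.14]. Speed limits (rad/s): [2.57, 2.57, 3.14, 3.14, 3.14, 3.14].

INTERFACE

Orientations are given as a unit quaternion [w, x, y, z].
In Python, from plant import manip gives the robot as it stands.
- The arm moves only by the shell command python3 -m handwheel 'ROWS' [OPENING]. ROWS is JSON, a list of rows, each an object of numbers: "dx", "dy", "dz": the shift along the tool's x, y, z in m; "ax", "ay", "az": the turn, a rotation vector about the tool's x, y, z in rad. In form: [{"dx": .., "dy": .., "dz": .., "ax": .., "ay": .., "az": ..}, ...]. A call has 1 to 5 rows; each row is the pose to reach, as a shift and turn from the pose commanded when the call began, along the tool's axes at that moment; what a row does not reach only later rows make up. A row lasts 1/8 s, in which the tool goes at most 62.5 mm and 10.7 degrees, less where a joint would pass 70% of its speed; a pose out of reach is approached as far as the arm can. A call with a gripper value outside its range is refused whole. OPENING is the closure in counts, from 0 (fully open) to 255 (shut), set as the call begins (- or left out, the last holds). The fingers move at their own pace and stop on an object; the grip force is fixed at half the most. Time passes only in rows, so rows that repeat a pose let the fingers close. It gives the time, the measured TCP pose, the force and the opening at its end, in the units of the state.
- manip.state(): the state, without advancing time (a new reading comes with each control period).
- manip.grab_frame(name): name is "scene" or "side" or "wrist"; returns a dict with "image" (400x640x3 uint8, blue, green, red), "z_map" (400x640 float32, m along the optical axis (not along the pixel's ray), 0 where there is no reading), "K" (3x3 intrinsics, pixels), "xyz" and "rotation" of the camera in the world. Camera axes: x right, y up, looking along -z (the intrinsics and any distortion apply to the point x, -y, -z); pixel columns grow to the right and rows downward; lengths in m; the calibration is good to about 2 mm. A picture is of the moment at which its call begins.
- manip.job_done(): hands the job in, once; it reports no verdict.
The state is a dict: "time": time; "joint_pos": joint angles; "joint_vel": joint speeds; "joint_efforts": joint torques, N m; "tool_pos": TCP position; "tool_rot": TCP orientation; "contact_force": force on the tool from outside, world axes, zero at the start; "ft_torque": the same for the moment, N m; "gripper_width": opening from 0.0 (shut) to 1.0 (fully open).
Only numpy, scipy, OpenCV 4.12 (cv2) and the standard library are available. Lean on these libraries where they do the work, as an engineer would, in place of code of your own. Each camera call takes 0.05 s, during which the arm holds its last target.

## Working session

There is one attempt and no reset: what is moved stays moved. The work goes in short steps, Python scripts to look and compute and a shell command to move; the robot and the scene stay as the last step left them, time stands still between calls to the robot, and variables do not carry over. Pictures are saved under pics/ and viewed, and the job is handed in when it is done.

```bash
ls; mkdir -p pics; cat > h.py <<'E'
import numpy as np,cv2
from plant import manip
def pt(f,u,v,z=None):
    K=np.array(f["K"]);R=np.array(f["rotation"]);R=R.reshape(3,3) if R.size==9 else R
    p=np.array(f["xyz"])
    d=np.array([(u-K[0,2])/K[0,0],-(v-K[1,2])/K[1,1],-1.0])
    if z is None: return p+R@(d*f["z_map"][int(v),int(u)])
    w=R@d; return p+w*(z-p[2])/w[2]
def cloud(f):
    K=np.array(f["K"]);R=np.array(f["rotation"]);Z=f["z_map"]
    v,u=np.mgrid[0:Z.shape[0],0:Z.shape[1]]
    d=np.stack([(u-K[0,2])/K[0,0]*Z,-(v-K[1,2])/K[1,1]*Z,-Z],-1)
    return d@R.T+np.array(f["xyz"])
E
python3 - <<'E'
from h import *
print(manip.state())
for n in ["scene","side","wrist"]:
    f=manip.grab_frame(n); cv2.imwrite(f"pics/{n}0.png",f["image"]); print(n,f["xyz"],np.round(f["rotation"],3).tolist(),f["K"], [k for k in f])
    np.savez(f"{n}0.npz",**{k:np.array(f[k]) for k in ["image","z_map","K","xyz","rotation"]})
E
```

```text
pics
{'time': 0.0, 'joint_pos': array([-1.19015099e-01,  5.33772644e-02,  1.61431915e+00, -3.70892537e-05,
        1.47598377e+00, -1.18961392e-01]), 'joint_vel': array([ 0.00079108,  0.00038186, -0.00095681, -0.00149591, -0.00038256,
        0.00052167]), 'joint_efforts': array([ 2.70554956e-04, -3.93670499e+01, -3.70175600e+01, -1.62778279e-04,
        6.93513779e-03, -6.06393527e-06]), 'tool_pos': array([6.24369234e-01, 5.60132902e-05, 2.30035338e-01]), 'tool_rot': array([-1.05574485e-04,  9.99999455e-01, -2.50782137e-05, -1.03858066e-03]), 'contact_force': array([ 0.43004576, -0.17711965,  0.24107702]), 'ft_torque': array([-0.01818211,  0.00143155,  0.01455158]), 'gripper_width': 1.001947978880778}
scene [1.3584286  0.77435682 1.26965729] [0.368, 0.146, 0.359, 0.845] [[492.70386894   0.         319.28890869]
 [  0.         492.70386894 196.21269495]
 [  0.           0.           1.        ]] ['image', 'z_map', 'K', 'xyz', 'rotation']
side [0.27214869 0.65830891 0.78659322] [-0.127, -0.061, 0.392, 0.909] [[368.85872487   0.         320.91761766]
 [  0.         368.85872487 199.07876743]
 [  0.           0.           1.        ]] ['image', 'z_map', 'K', 'xyz', 'rotation']
wrist [0.62438557 0.08477689 0.37381451] [0.986, -0.165, 0.001, 0.001] [[304.8161482    0.         312.33592389]
 [  0.         304.8161482  203.05974846]
 [  0.           0.           1.        ]] ['image', 'z_map', 'K', 'xyz', 'rotation']
```

Rotation is a quaternion; I'll fix the helper and view.

```bash
python3 - <<'E'
s=open('h.py').read()
s=s.replace('R=np.array(f["rotation"]);R=R.reshape(3,3) if R.size==9 else R','R=rot(f)').replace('R=np.array(f["rotation"]);Z','R=rot(f);Z')
s=s.replace('def pt','''from scipy.spatial.transform import Rotation as Ro
def rot(f):
    q=np.array(f["rotation"]).ravel(); return Ro.from_quat([q[1],q[2],q[3],q[0]]).as_matrix()
def pt''',1)
open('h.py','w').write(s)
E
```

```text
(no output)
```

View pics/scene0.png

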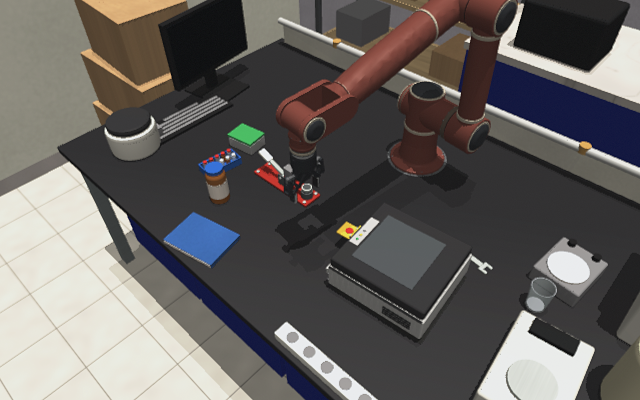

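View pics/side0.png

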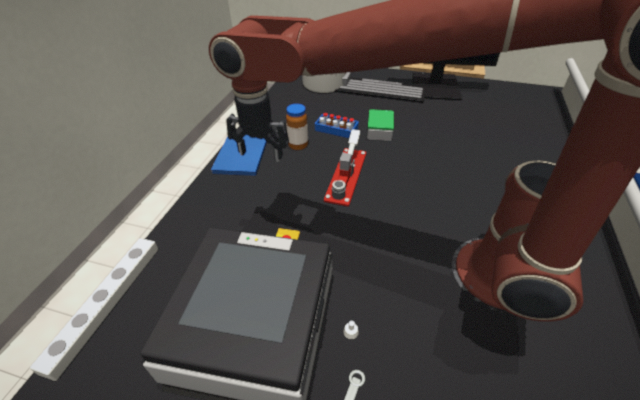

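View pics/wrist0.png

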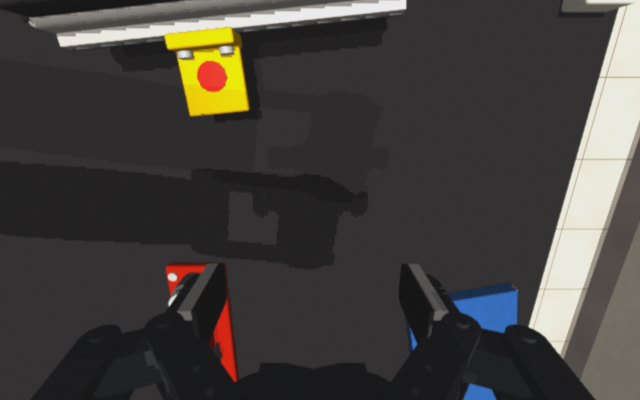

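```bash
python3 - <<'E'
from h import *
F={n:dict(np.load(f"{n}0.npz")) for n in ["scene","side","wrist"]}
for n in F:
    f=F[n]; im=f["image"]; hsv=cv2.cvtColor(im,cv2.COLOR_BGR2HSV); C=cloud(f)
    H,S,V=[hsv[...,i].astype(int) for i in range(3)]
    red=((H<8)|(H>172))&(S>200)&(V>120); yel=(H>18)&(H<35)&(S>150)&(V>100)
    for nm,m in [("red",red),("yel",yel)]:
        k,l,st,c=cv2.connectedComponentsWithStats(m.astype(np.uint8))
        for i in range(1,k):
            if st[i,4]<25: continue
            P=C[l==i]; print(n,nm,st[i].tolist(),c[i].round(1),np.median(P,0).round(4),end=" ")
            if nm=="red" and st[i,4]<1000: print("dot@.079",pt(f,*c[i],.079).round(4),end="")
            print()
            if st[i,4]>150:
                r=cv2.minAreaRect(np.argwhere(l==i)[:,::-1].astype(np.float32)); b=cv2.boxPoints(r)
                z=.012 if nm=="red" else .079
                print("   box",b.round(1).tolist(),[pt(f,*p,z).round(4).tolist() for p in b])
E
python3 - <<'E'
import cv2
im=cv2.imread('pics/side0.png')[110:250,270:410]; cv2.imwrite('pics/s0c.png',cv2.resize(im,None,fx=4,fy=4,interpolation=cv2.INTER_CUBIC))
im=cv2.imread('pics/scene0.png')[120:270,210:400]; cv2.imwrite('pics/c0c.png',cv2.resize(im,None,fx=4,fy=4,interpolation=cv2.INTER_CUBIC))
E
```

```text
scene yel [337, 222, 24, 17, 170] [346.4 229.4] [0.5406 0.0882 0.0774] 
   box [[336.0, 231.0], [351.0, 216.0], [361.0, 226.0], [346.0, 241.0]] [[0.5686, 0.0727, 0.079], [0.4858, 0.065, 0.079], [0.4977, 0.1181, 0.079], [0.5786, 0.1242, 0.079]]
side red [355, 151, 8, 12, 43] [358.2 156.7] [ 0.4476 -0.3691  0.0123] dot@.079 [ 0.4302 -0.282   0.079 ]
side red [343, 176, 14, 11, 40] [348.9 179.9] [ 0.4473 -0.2271  0.0133] dot@.079 [ 0.4332 -0.1632  0.079 ]
side yel [276, 228, 24, 12, 177] [288.  232.8] [0.541  0.0814 0.079 ] 
   box [[275.6000061035156, 235.60000610351562], [277.1000061035156, 226.6999969482422], [299.6000061035156, 230.39999389648438], [298.1000061035156, 239.39999389648438]] [[0.5633, 0.0988, 0.079], [0.5708, 0.0691, 0.079], [0.5101, 0.0659, 0.079], [0.5041, 0.0953, 0.079]]
wrist red [198, 61, 27, 30, 484] [208.5  76.6] [0.5315 0.1026 0.0814] dot@.079 [0.5307 0.1031 0.079 ]
   box [[192.6999969482422, 67.80000305175781], [212.5, 58.5], [225.39999389648438, 86.0], [205.6999969482422, 95.30000305175781]] [[0.4932, 0.1161, 0.012], [0.5158, 0.1253, 0.012], [0.5272, 0.0975,
[... 716 characters left out ...]
[0.504, -0.1843, 0.012], [0.5048, -0.3351, 0.012], [0.4771, -0.3393, 0.012]]
wrist yel [164, 27, 71, 23, 1131] [199.3  38.4] [0.5322 0.1308 0.097 ] 
   box [[163.60000610351562, 34.0], [232.8000030517578, 26.5], [234.5, 42.900001525878906], [165.3000030517578, 50.29999923706055]] [[0.4958, 0.137, 0.079], [0.5558, 0.1427, 0.079], [0.5563, 0.1301, 0.079], [0.4954, 0.1243, 0.079]]
wrist yel [177, 45, 72, 72, 3187] [214.3  83.4] [0.5366 0.0943 0.0801] 
   box [[175.8000030517578, 52.400001525878906], [239.0, 42.70000076293945], [249.39999389648438, 110.0], [186.1999969482422, 119.69999694824219]] [[0.5043, 0.1226, 0.079], [0.5602, 0.1303, 0.079], [0.5655, 0.0745, 0.079], [0.5058, 0.0657, 0.079]]
```

View pics/s0c.png

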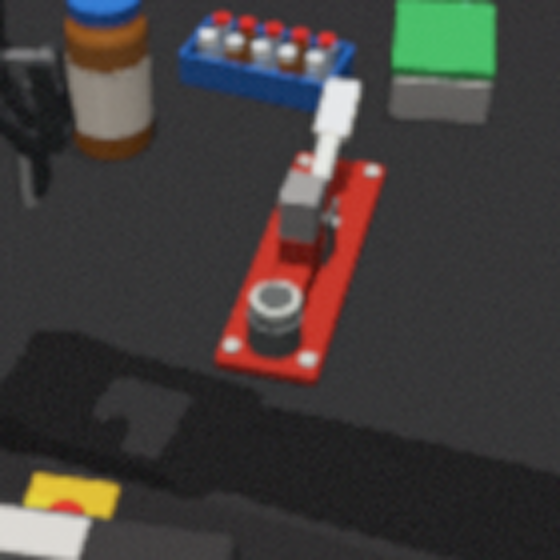

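View pics/c0c.png

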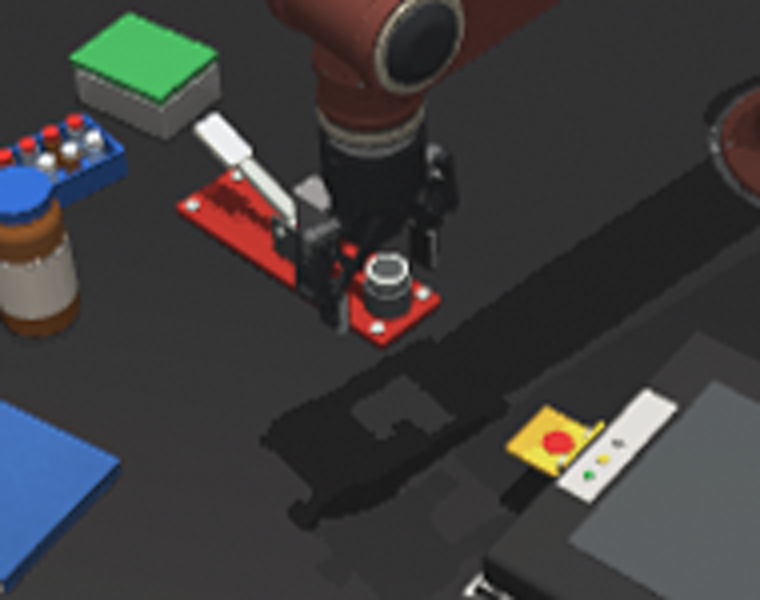

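```bash
python3 - <<'E'
from h import *
for n in ["scene","side"]:
    f=dict(np.load(f"{n}0.npz")); im=f["image"]; hsv=cv2.cvtColor(im,cv2.COLOR_BGR2HSV); C=cloud(f)
    H,S,V=[hsv[...,i].astype(int) for i in range(3)]
    red=((H<6)|(H>174))&(S>140)&(V>70)
    m=red&(abs(C[...,2]-.012)<.005)&(C[...,1]<0)&(abs(C[...,0]-.47)<.12)&(C[...,1]>-.45)
    vv,uu=np.nonzero(m)
    P=np.array([pt(f,u,v,.012)[:2] for u,v in zip(uu,vv)],np.float32)
    r=cv2.minAreaRect(P); print(n,len(P),r,cv2.boxPoints(r).round(4).tolist())
    # post top, saddle, pad
    S1=(C[...,1]<0)&(C[...,1]>-.5)&(abs(C[...,0]-.47)<.1)&(S<70)
    for nm,z0 in [("post",.100),("saddle",.058),("pad",.092)]:
        mm=(S1&(abs(C[...,2]-z0)<.006)).astype(np.uint8)
        k,l,st,c=cv2.connectedComponentsWithStats(mm)
        for i in range(1,k):
            if st[i,4]>12: print(n,nm,st[i].tolist(),c[i].round(1),pt(f,*c[i],z0).round(4),np.median(C[l==i],0).round(4))
f=dict(np.load("wrist0.npz"))
C=cloud(f)
print([C[v,u].round(4).tolist() for u,v in [(60,40),(100,36),(300,20),(400,6)]])
E
```

```text
scene 371 ((0.47220441699028015, -0.2669839859008789), (0.08053113520145416, 0.27918675541877747), 0.3710192143917084) [[0.4309999942779541, -0.12770000100135803], [0.4327999949455261, -0.4068000018596649], [0.5134000182151794, -0.40630000829696655], [0.5116000175476074, -0.12710000574588776]]
scene post [259, 149, 7, 7, 24] [262.3 151.6] [ 0.474  -0.3847  0.1   ] [ 0.4736 -0.3886  0.0978]
scene post [284, 164, 9, 9, 45] [288.3 168.2] [ 0.4739 -0.2442  0.1   ] [ 0.4745 -0.2465  0.0979]
scene saddle [274, 165, 10, 9, 33] [278.5 169.1] [ 0.4703 -0.3044  0.058 ] [ 0.4704 -0.3024  0.0588]
scene saddle [302, 184, 10, 9, 59] [306.5 187.6] [ 0.4718 -0.1563  0.058 ] [ 0.4717 -0.1569  0.0568]
scene pad [259, 150, 13, 9, 49] [264.6 153.9] [ 0.471  -0.3763  0.092 ] [ 0.469  -0.3782  0.0913]
scene pad [283, 166, 10, 9, 29] [287.5 170.6] [ 0.4792 -0.2438  0.092 ] [ 0.4809 -0.2385  0.0936]
side 632 ((0.4650230407714844, -0.2647801637649536), (0.07969384640455246, 0.2847341001033783), 0.16936275362968445) [[0.42480000853538513, -0.12250000238418579], [0.42559999227523804, -0.4072999954223633], [0.505299985408783, -0.40700000524520874], [0.5044000148773193, -0.12229999899864197]]
side post [350, 130, 10, 8, 49] [354.4 133.2] [ 0.465  -0.3791  0.1   ] [ 0.4653 -0.3842  0.0974]
side post [339, 153, 12, 11, 91] [345.  157.6] [ 0.4639 -0.2389  0.1   ] [ 0.4636 -0.2401  0.0994]
side saddle [333, 181, 12, 9, 90] [338.2 184.9] [ 0.4635 -0.1565  0.058 ] [ 0.4635 -0.1569  0.0581]
side pad [349, 132, 11, 11, 68] [353.6 136.8] [ 0.465  -0.3692  0.092 ] [ 0.465  -0.3696  0.0921]
side pad [339, 157, 12, 8, 39] [344.9 161.6] [ 0.4617 -0.2294  0.092 ] [ 0.4598 -0.2249  0.0948]
[[0.4125, 0.1307, 0.0886], [0.4474, 0.1335, 0.0896], [0.6137, 0.1452, 0.09], [0.6947, 0.1556, 0.0883]]
```

```bash
python3 -m handwheel '[{"dx":-0.032,"dy":0.048},{"dx":-0.064,"dy":0.096},{"dx":-0.096,"dy":0.144},{"dx":-0.13,"dy":0.2},{"dx":-0.16,"dy":0.225}]'; python3 -m handwheel '[{"dx":0},{"dx":0}]'
python3 - <<'E'
from h import *
f=manip.grab_frame("wrist"); cv2.imwrite("pics/w1.png",f["image"]); np.savez("w1.npz",**{k:np.array(f[k]) for k in f})
im=f["image"]; hsv=cv2.cvtColor(im,cv2.COLOR_BGR2HSV); C=cloud(f)
H,S,V=[hsv[...,i].astype(int) for i in range(3)]
m=((H<6)|(H>174))&(S>140)&(V>70)&(abs(C[...,2]-.012)<.006)
vv,uu=np.nonzero(m); P=np.array([pt(f,u,v,.012)[:2] for u,v in zip(uu,vv)],np.float32)
r=cv2.minAreaRect(P); print(len(P),r,cv2.boxPoints(r).round(4).tolist())
for nm,z0 in [("post",.100),("saddle",.058)]:
    mm=((S<70)&(abs(C[...,2]-z0)<.005)&(abs(C[...,0]-.465)<.05)).astype(np.uint8)
    k,l,st,c=cv2.connectedComponentsWithStats(mm)
    for i in range(1,k):
        if st[i,4]>100: print(nm,st[i].tolist(),c[i].round(1),pt(f,*c[i],z0).round(4))
print(manip.state()["tool_pos"])
E
```

```text
1483 ((0.48595526814460754, -0.2222749888896942), (0.07080307602882385, 0.22081565856933594), 25.001079559326172) [[0.40720000863075256, -0.1371999979019165], [0.5005000233650208, -0.33730000257492065], [0.5647000074386597, -0.3073999881744385], [0.4713999927043915, -0.10729999840259552]]
post [47, 15, 130, 17, 485] [112.1  23.3] [0.4655 0.1407 0.1   ]
[6.24602110e-01 5.56563379e-05 2.30518129e-01]invalid input at $[0]: expected keys dx, dy, dz, ax, ay, az
invalid input at $[0]: expected keys dx, dy, dz, ax, ay, az
```

View pics/w1.png

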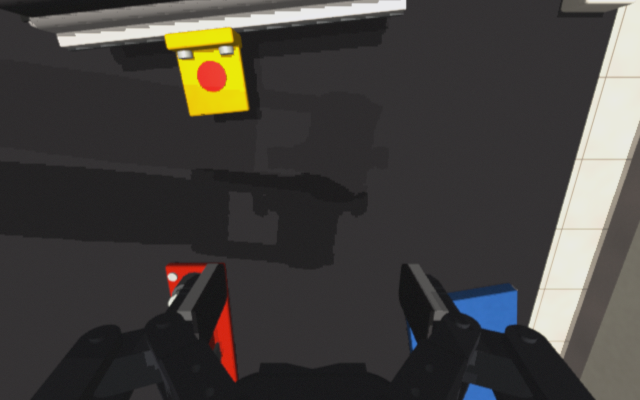

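```bash
python3 -m handwheel '[{"dx":-0.032,"dy":0.048,"dz":0,"ax":0,"ay":0,"az":0},{"dx":-0.064,"dy":0.096,"dz":0,"ax":0,"ay":0,"az":0},{"dx":-0.096,"dy":0.144,"dz":0,"ax":0,"ay":0,"az":0},{"dx":-0.13,"dy":0.19,"dz":0,"ax":0,"ay":0,"az":0},{"dx":-0.16,"dy":0.22,"dz":0,"ax":0,"ay":0,"az":0}]'; python3 -m handwheel '[{"dx":0,"dy":0.02,"dz":0,"ax":0,"ay":0,"az":0},{"dx":0,"dy":0.02,"dz":0,"ax":0,"ay":0,"az":0},{"dx":0,"dy":0.02,"dz":0,"ax":0,"ay":0,"az":0}]'
cat > jk.py <<'E'
from h import *
import sys
nm=sys.argv[1]
f=manip.grab_frame("wrist"); cv2.imwrite(f"pics/{nm}.png",f["image"]); np.savez(f"{nm}.npz",**{k:np.array(f[k]) for k in f})
im=f["image"]; hsv=cv2.cvtColor(im,cv2.COLOR_BGR2HSV); C=cloud(f)
H,S,V=[hsv[...,i].astype(int) for i in range(3)]
m=((H<6)|(H>174))&(S>140)&(V>70)&(abs(C[...,2]-.012)<.006)
vv,uu=np.nonzero(m); P=np.array([pt(f,u,v,.012)[:2] for u,v in zip(uu,vv)],np.float32)
r=cv2.minAreaRect(P); print(len(P),r,cv2.boxPoints(r).round(4).tolist())
for n2,z0 in [("post",.100),("saddle",.058)]:
    mm=((S<70)&(abs(C[...,2]-z0)<.005)).astype(np.uint8)
    k,l,st,c=cv2.connectedComponentsWithStats(mm)
    for i in range(1,k):
        if st[i,4]>100: print(n2,st[i].tolist(),c[i].round(1),pt(f,*c[i],z0).round(4))
s=manip.state(); print(s["time"],s["tool_pos"],s["tool_rot"])
E
python3 jk.py w2
```

```text
time: 0.82
tool_pos: [0.4635, -0.2216, 0.2312]
tool_rot: [0.0, 1.0, -0.001, -0.0]
contact_force: [1.4, 0.5, 0.6]
gripper_width: 1.0
time: 1.2
tool_pos: [0.4656, -0.2393, 0.2311]
tool_rot: [-0.0, 1.0, 0.001, -0.0]
contact_force: [-0.2, 0.5, -0.1]
gripper_width: 0.999
4456 ((0.4641290605068207, -0.2687755525112152), (0.07956529408693314, 0.27741241455078125), 0.3504946827888489) [[0.4235000014305115, -0.13030000030994415], [0.4251999855041504, -0.4077000021934509], [0.504800021648407, -0.40720000863075256], [0.5030999779701233, -0.1298000067472458]]
post [295, 177, 32, 41, 1244] [310.9 196.8] [ 0.464  -0.2426  0.1   ]
post [299, 307, 26, 23, 510] [311.6 319.2] [ 0.4648 -0.3835  0.1   ]
saddle [292, 84, 38, 40, 1180] [310.6 103.1] [ 0.4634 -0.159   0.058 ]
saddle [326, 197, 5, 29, 103] [328.  211.5] [ 0.4828 -0.2732  0.058 ]
saddle [306, 218, 12, 22, 245] [311.5 227.8] [ 0.4645 -0.2929  0.058 ]
saddle [454, 280, 54, 27, 301] [473.9 288.3] [ 0.662  -0.3725  0.058 ]
1.25 [ 0.46565937 -0.23908445  0.23112058] [-3.28087452e-04  9.99999656e-01  7.55542379e-04 -9.48689707e-05]
```

View pics/w2.png

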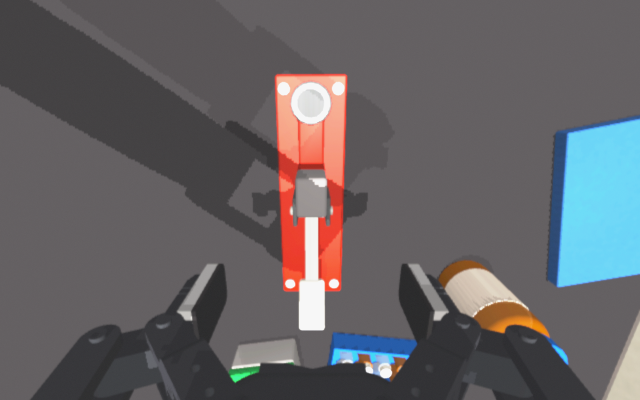

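```bash
python3 -m handwheel '[{"dx":-0.001,"dy":0.003,"dz":0.045,"ax":0,"ay":0,"az":0},{"dx":-0.001,"dy":0.003,"dz":0.09,"ax":0,"ay":0,"az":0},{"dx":-0.001,"dy":0.003,"dz":0.135,"ax":0,"ay":0,"az":0},{"dx":-0.001,"dy":0.003,"dz":0.17,"ax":0,"ay":0,"az":0},{"dx":-0.001,"dy":0.003,"dz":0.17,"ax":0,"ay":0,"az":0}]'; python3 -m handwheel '[{"dx":0,"dy":0,"dz":0,"ax":0,"ay":0,"az":0},{"dx":0,"dy":0,"dz":0,"ax":0,"ay":0,"az":0},{"dx":0,"dy":0,"dz":0,"ax":0,"ay":0,"az":0},{"dx":0,"dy":0,"dz":0,"ax":0,"ay":0,"az":0},{"dx":0,"dy":0,"dz":0,"ax":0,"ay":0,"az":0}]' 255;python3 -m handwheel '[{"dx":0,"dy":0,"dz":0,"ax":0,"ay":0,"az":0},{"dx":0,"dy":0,"dz":0,"ax":0,"ay":0,"az":0}]'
```

```text
time: 1.88
tool_pos: [0.4622, -0.2404, 0.0579]
tool_rot: [-0.002, 1.0, 0.001, -0.003]
contact_force: [0.2, 0.9, 0.7]
gripper_width: 0.997
time: 2.5
tool_pos: [0.4646, -0.2436, 0.063]
tool_rot: [0.001, 1.0, 0.0, 0.001]
contact_force: [-3.3, 1.8, 6.5]
gripper_width: 0.346
time: 2.75
tool_pos: [0.4646, -0.2436, 0.063]
tool_rot: [0.001, 1.0, 0.0, 0.001]
contact_force: [-3.6, 1.7, 5.5]
gripper_width: 0.342
```

```bash
python3 -m handwheel '[{"dx":0,"dy":0,"dz":-0.015,"ax":0,"ay":0,"az":0},{"dx":0,"dy":0,"dz":-0.03,"ax":0,"ay":0,"az":0},{"dx":0.015,"dy":-0.03,"dz":-0.03,"ax":0,"ay":0,"az":0},{"dx":0.035,"dy":-0.075,"dz":-0.03,"ax":0,"ay":0,"az":0},{"dx":0.055,"dy":-0.12,"dz":-0.03,"ax":0,"ay":0,"az":0}]'; python3 -m handwheel '[{"dx":0.015,"dy":-0.03,"dz":0,"ax":0,"ay":0,"az":0},{"dx":0.023,"dy":-0.05,"dz":0,"ax":0,"ay":0,"az":0.05},{"dx":0.023,"dy":-0.05,"dz":0,"ax":0,"ay":0,"az":0.1},{"dx":0.023,"dy":-0.05,"dz":0,"ax":0,"ay":0,"az":0.1},{"dx":0.023,"dy":-0.05,"dz":0,"ax":0,"ay":0,"az":0.1}]'
python3 jk.py w3
```

```text
time: 3.38
tool_pos: [0.5192, -0.1218, 0.0916]
tool_rot: [-0.0, 1.0, -0.001, 0.0]
contact_force: [0.2, 0.1, -7.4]
gripper_width: 0.342
time: 4.0
tool_pos: [0.5417, -0.0732, 0.0913]
tool_rot: [-0.0, 0.999, -0.05, -0.0]
contact_force: [0.2, 0.3, -7.5]
gripper_width: 0.342Traceback (most recent call last):
  File "jk.py", line 9, in <module>
    r=cv2.minAreaRect(P); print(len(P),r,cv2.boxPoints(r).round(4).tolist())
cv2.error: OpenCV(4.12.0) /io/opencv/modules/imgproc/src/convhull.cpp:143: error: (-215:Assertion failed) total >= 0 && (depth == CV_32F || depth == CV_32S) in function 'convexHull'
```

View pics/w3.png

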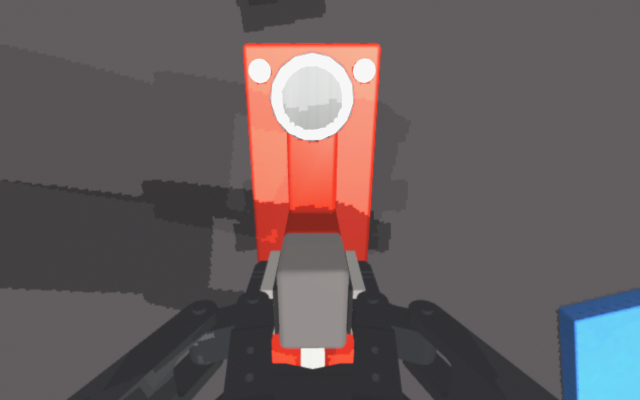

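```bash
python3 - <<'E'
from h import *
for n in ["scene0","side0"]:
    f=dict(np.load(n+".npz")); C=cloud(f)
    m=(abs(C[...,2]-.147)<.006)&(C[...,1]>.08)&(C[...,1]<.6)&(C[...,0]>.2)&(C[...,0]<.9)
    k,l,st,c=cv2.connectedComponentsWithStats(m.astype(np.uint8)); i=1+np.argmax(st[1:,4])
    P=C[l==i][:,:2].astype(np.float32); r=cv2.minAreaRect(P); print(n,len(P),r,cv2.boxPoints(r).round(3).tolist(), np.median(C[l==i][:,2]))
f=dict(np.load("wrist0.npz")); im=f["image"]; C=cloud(f)
hsv=cv2.cvtColor(im,cv2.COLOR_BGR2HSV);H,S,V=[hsv[...,i].astype(int) for i in range(3)]
m=(((H>18)&(H<35))|(H<8))&(S>150)&(V>100)&(abs(C[...,2]-.08)<.006)&(C[...,1]>0)
vv,uu=np.nonzero(m);P=np.array([pt(f,u,v,.079)[:2] for u,v in zip(uu,vv)],np.float32)
r=cv2.minAreaRect(P);print("bracket top",len(P),r,cv2.boxPoints(r).round(4).tolist())
# side edges & front edge per-row/col line fit
L=[];Rr=[]
for v in range(60,105):
    u=uu[vv==v]; L.append(pt(f,u.min()-.5,v,.079)[:2]);Rr.append(pt(f,u.max()+.5,v,.079)[:2])
B=[pt(f,u,vv[uu==u].max()+.5,.079)[:2] for u in range(193,246)]
for q in (L,Rr,B):
    x=cv2.fitLine(np.array(q,np.float32),cv2.DIST_HUBER,0,.01,.01).ravel(); print(x.round(4), np.arctan2(x[1],x[0]))
# face of rail/case: white strip lower edge
w=(S<40)&(V>150)
for z in (.09,):
    q=[]
    for u in range(70,160,3):
        v=np.nonzero(w[:70,u])[0]
        if len(v): q.append(pt(f,u,v.max(),z)[:2])
    for u in range(245,400,3):
        v=np.nonzero(w[:70,u])[0]
        if len(v): q.append(pt(f,u,v.max(),z)[:2])
    x=cv2.fitLine(np.array(q,np.float32),cv2.DIST_HUBER,0,.01,.01).ravel(); print("strip",x.round(4),np.arctan2(x[1],x[0]))
E
```

```text
scene0 7978 ((0.5447968244552612, 0.3082699477672577), (0.29042550921440125, 0.3097667098045349), 5.263168811798096) [[0.38600000739097595, 0.4490000009536743], [0.414000004529953, 0.14100000262260437], [0.7039999961853027, 0.16699999570846558], [0.675000011920929, 0.47600001096725464]] 0.14581736146829227
side0 20160 ((0.5403879880905151, 0.3088928759098053), (0.2891956865787506, 0.3095380365848541), 5.457701683044434) [[0.38199999928474426, 0.4490000009536743], [0.41100001335144043, 0.14100000262260437], [0.6990000009536743, 0.16899999976158142], [0.6700000166893005, 0.47699999809265137]] 0.1480906148180381
bracket top 3791 ((0.5306064486503601, 0.10438764095306396), (0.06382343918085098, 0.06686863303184509), 5.492336750030518) [[0.49559998512268066, 0.13459999859333038], [0.5019999742507935, 0.06809999793767929], [0.5655999779701233, 0.07419999688863754], [0.5591999888420105, 0.14069999754428864]]
[ 0.0976 -0.9952  0.5067  0.0984] -1.4729958
[ 0.0999 -0.995   0.5631  0.1001] -1.4706943
[0.9957 0.0927 0.5335 0.0711] 0.09282748
strip [0.9954 0.0957 0.5678 0.1408] 0.095816135
```

```bash
python3 -m handwheel '[{"dx":0.002,"dy":-0.002,"dz":0,"ax":0,"ay":0,"az":-0.06},{"dx":0.004,"dy":-0.004,"dz":0,"ax":0,"ay":0,"az":-0.12},{"dx":0.007,"dy":-0.006,"dz":0,"ax":0,"ay":0,"az":-0.195},{"dx":0.007,"dy":-0.006,"dz":0,"ax":0,"ay":0,"az":-0.195},{"dx":0.007,"dy":-0.006,"dz":0,"ax":0,"ay":0,"az":-0.195}]'
cat > look.py <<'E'
from h import *
import sys
nm=sys.argv[1]
for n in sys.argv[2:]:
    f=manip.grab_frame(n); cv2.imwrite(f"pics/{nm}{n}.png",f["image"]); np.savez(f"{nm}{n}.npz",**{k:np.array(f[k]) for k in f})
s=manip.state(); print(s["time"],s["tool_pos"].round(4),s["tool_rot"].round(4),s["contact_force"].round(1))
E
python3 look.py a wrist side; python3 - <<'E'
from h import *
f=dict(np.load("wrist0.npz")); print("dot",pt(f,212,76,.079).round(4))
f=dict(np.load("awrist.npz")); hsv=cv2.cvtColor(f["image"],cv2.COLOR_BGR2HSV);H,S,V=[hsv[...,i].astype(int) for i in range(3)]
C=cloud(f); m=((abs(C[...,2]-.089)<.006)&(S<60)).astype(np.uint8)
k,l,st,c=cv2.connectedComponentsWithStats(m)
for i in range(1,k):
    if st[i,4]>300: print(st[i].tolist(),c[i].round(1),np.median(C[l==i],0).round(4)); print(pt(f,*c[i],.0885).round(4))
E
```

```text
time: 4.68
tool_pos: [0.5493, -0.068, 0.0913]
tool_rot: [-0.0, 0.999, 0.047, -0.0]
contact_force: [-0.8, 0.3, -8.0]
gripper_width: 0.346
4.775 [ 0.5493 -0.0679  0.0912] [-0.000e+00  9.989e-01  4.700e-02 -1.000e-04] [ 0.6  0.1 -7.5]
dot [0.5339 0.1036 0.079 ]
[272, 54, 81, 86, 5472] [311.9  97. ] [0.5409 0.0169 0.0881]
[0.5409 0.0169 0.0885]
[301, 349, 24, 20, 448] [312.4 357.9] [ 0.5552 -0.1303  0.0921]
[ 0.5555 -0.134   0.0885]
```

View pics/awrist.png

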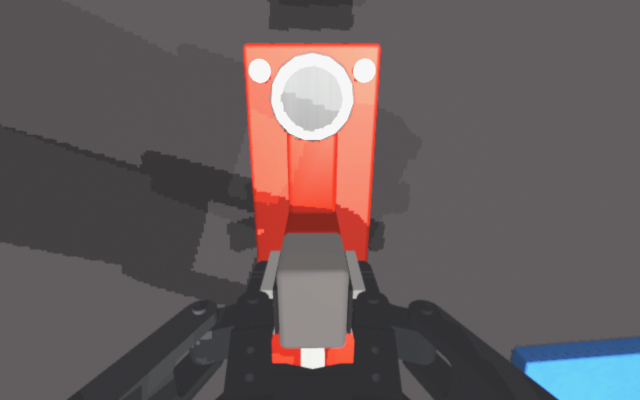

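View pics/aside.png

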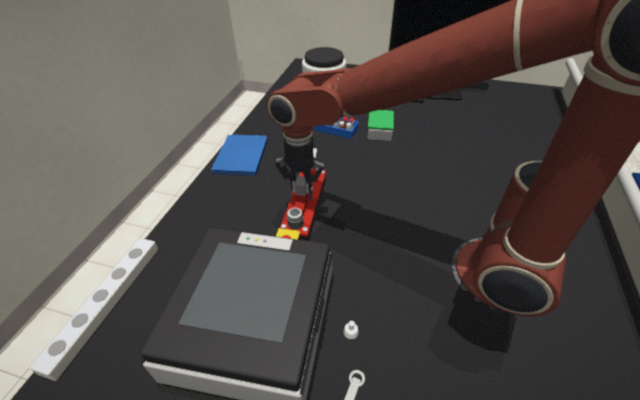

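```bash
python3 -m handwheel '[{"dx":0,"dy":0,"dz":0.012,"ax":0,"ay":0,"az":0},{"dx":0,"dy":0,"dz":0.025,"ax":0,"ay":0,"az":0},{"dx":0.001,"dy":-0.02,"dz":0.025,"ax":0,"ay":0,"az":0},{"dx":0.001,"dy":-0.035,"dz":0.025,"ax":0,"ay":0,"az":0},{"dx":0.001,"dy":-0.04,"dz":0.025,"ax":0,"ay":0,"az":0}]'; python3 look.py b side scene
python3 - <<'E'
import cv2
im=cv2.imread('pics/bside.png')[140:280,220:360]; cv2.imwrite('pics/bc.png',cv2.resize(im,None,fx=4,fy=4,interpolation=cv2.INTER_CUBIC))
E
```

```text
time: 5.4
tool_pos: [0.5466, -0.0264, 0.0662]
tool_rot: [-0.0, 0.999, 0.048, -0.0]
contact_force: [-0.2, -1.1, -7.2]
gripper_width: 0.345
5.5 [ 0.5468 -0.027   0.0665] [1.000e-04 9.988e-01 4.820e-02 2.000e-04] [ 0.   0.7 -7.3]
```

View pics/bc.png

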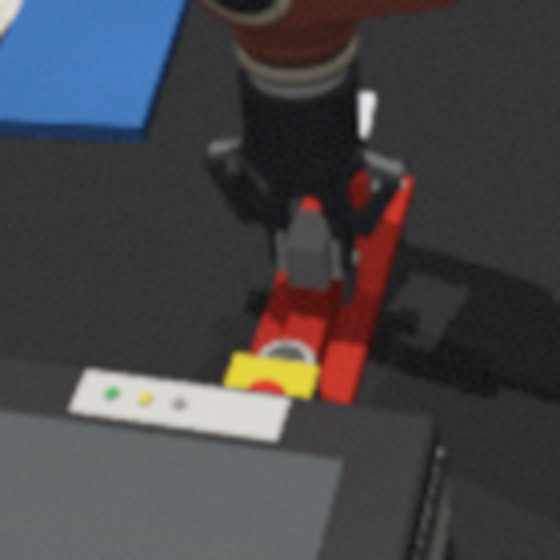

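```bash
python3 -m handwheel '[{"dx":0,"dy":-0.015,"dz":0,"ax":0,"ay":0,"az":0},{"dx":0,"dy":-0.03,"dz":0,"ax":0,"ay":0,"az":0},{"dx":0,"dy":-0.04,"dz":0,"ax":0,"ay":0,"az":0},{"dx":0,"dy":-0.046,"dz":0,"ax":0,"ay":0,"az":0},{"dx":0,"dy":-0.046,"dz":0,"ax":0,"ay":0,"az":0}]'; python3 -m handwheel '[{"dx":0,"dy":0,"dz":0,"ax":0,"ay":0,"az":0},{"dx":0,"dy":0,"dz":0.002,"ax":0,"ay":0,"az":0},{"dx":0,"dy":0,"dz":0.003,"ax":0,"ay":0,"az":0},{"dx":0,"dy":0,"dz":0.004,"ax":0,"ay":0,"az":0},{"dx":0,"dy":0,"dz":0.004,"ax":0,"ay":0,"az":0}]'
```

```text
time: 6.12
tool_pos: [0.5423, 0.0184, 0.0663]
tool_rot: [0.0, 0.999, 0.048, -0.0]
contact_force: [-0.6, 0.8, -7.3]
gripper_width: 0.345
time: 6.75
tool_pos: [0.5425, 0.0177, 0.0631]
tool_rot: [0.0, 0.999, 0.047, -0.0]
contact_force: [-3.8, -1.3, 0.6]
gripper_width: 0.347
```

```bash
python3 -m handwheel '[{"dx":0,"dy":0,"dz":0,"ax":0,"ay":0,"az":0},{"dx":0,"dy":0,"dz":0,"ax":0,"ay":0,"az":0},{"dx":0,"dy":0,"dz":0,"ax":0,"ay":0,"az":0},{"dx":0,"dy":0,"dz":0,"ax":0,"ay":0,"az":0},{"dx":0,"dy":0,"dz":0,"ax":0,"ay":0,"az":0}]' 0; python3 -m handwheel '[{"dx":0,"dy":0,"dz":-0.03,"ax":0,"ay":0,"az":0},{"dx":0,"dy":0,"dz":-0.07,"ax":0,"ay":0,"az":0},{"dx":0,"dy":0,"dz":-0.12,"ax":0,"ay":0,"az":0},{"dx":0,"dy":0.03,"dz":-0.17,"ax":0,"ay":0,"az":0},{"dx":0,"dy":0.08,"dz":-0.19,"ax":0,"ay":0,"az":0}]';python3 -m handwheel '[{"dx":0,"dy":0.02,"dz":0,"ax":0,"ay":0,"az":0},{"dx":0,"dy":0.02,"dz":0,"ax":0,"ay":0,"az":0},{"dx":0,"dy":0.02,"dz":0,"ax":0,"ay":0,"az":0}]' 255
python3 look.py c wrist side
```

```text
time: 7.38
tool_pos: [0.5425, 0.018, 0.0623]
tool_rot: [-0.0, 0.999, 0.047, 0.0]
contact_force: [0.2, -0.2, -1.4]
gripper_width: 0.998
time: 8.0
tool_pos: [0.5516, -0.0618, 0.2569]
tool_rot: [0.001, 0.999, 0.049, 0.003]
contact_force: [0.7, 0.2, 0.0]
gripper_width: 1.0
time: 8.38
tool_pos: [0.551, -0.0804, 0.2503]
tool_rot: [-0.001, 0.999, 0.048, -0.002]
contact_force: [-0.7, -0.7, -1.0]
gripper_width: 0.375
8.475 [ 0.5513 -0.0802  0.2508] [-6.000e-04  9.988e-01  4.820e-02 -1.200e-03] [-0.5 -0.4 -0.9]
```

View pics/cwrist.png

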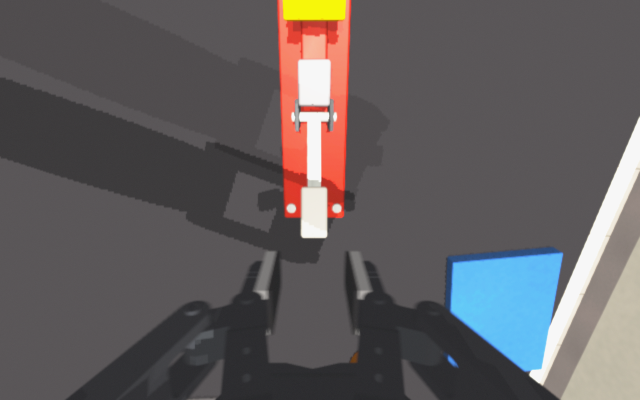

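View pics/cside.png

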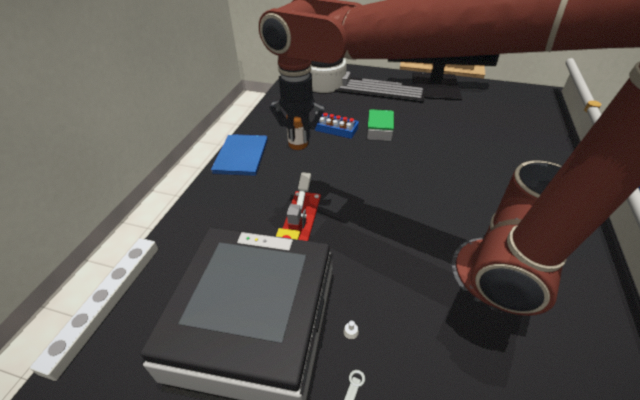

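```bash
python3 - <<'E'
from h import *
f=dict(np.load("cwrist.npz")); hsv=cv2.cvtColor(f["image"],cv2.COLOR_BGR2HSV);H,S,V=[hsv[...,i].astype(int) for i in range(3)]
C=cloud(f)
for nm,z0,t in [("post",.1,.004),("pad",.092,.016)]:
    m=((abs(C[...,2]-z0)<t)&(S<60)).astype(np.uint8); m[260:]=0
    k,l,st,c=cv2.connectedComponentsWithStats(m)
    for i in range(1,k):
        if st[i,4]>200: print(nm,st[i].tolist(),c[i].round(1),np.median(C[l==i],0).round(4),pt(f,*c[i],z0).round(4))
m=((H<6)|(H>174))&(S>140)&(V>70)&(abs(C[...,2]-.012)<.006)
vv,uu=np.nonzero(m); P=np.array([pt(f,u,v,.012)[:2] for u,v in zip(uu,vv)],np.float32)
r=cv2.minAreaRect(P);b=cv2.boxPoints(r);print(r,b.tolist())
# bracket front-edge corners
y=(H>18)&(H<35)&(S>150)&(V>100); vv,uu=np.nonzero(y); print(uu.min(),uu.max(),vv.max(),pt(f,uu.min()-.5,8,.079),pt(f,uu.max()+.5,8,.079),pt(f,314,vv.max()+.5,.079))
E
```

```text
post [298, 60, 33, 47, 1486] [313.8  82.4] [0.5422 0.0177 0.101 ] [0.5421 0.0177 0.1   ]
post [301, 216, 27, 22, 489] [313.9 228. ] [ 0.5561 -0.1239  0.1   ] [ 0.5562 -0.1238  0.1   ]
pad [298, 60, 33, 47, 1486] [313.8  82.4] [0.5422 0.0177 0.101 ] [0.5421 0.018  0.092 ]
pad [301, 174, 27, 64, 1446] [314.  209.2] [ 0.5543 -0.1063  0.0925] [ 0.5545 -0.1058  0.092 ]
((0.5460929870605469, -0.020821422338485718), (0.07961228489875793, 0.25143733620643616), 5.5833868980407715) [[0.4942439794540405, 0.10042788833379745], [0.5187073945999146, -0.14981655776500702], [0.5979419946670532, -0.1420707404613495], [0.5734785795211792, 0.10817371308803558]]
283 345 20 [0.50809424 0.0777733  0.079     ] [0.56429966 0.08317855 0.079     ] [0.53717048 0.0706963  0.079     ]
```

```bash
python3 -m handwheel '[{"dx":0,"dy":0.015,"dz":0.03,"ax":0,"ay":0,"az":0},{"dx":0,"dy":0.028,"dz":0.07,"ax":0,"ay":0,"az":0},{"dx":0,"dy":0.028,"dz":0.11,"ax":0,"ay":0,"az":0},{"dx":0,"dy":0.028,"dz":0.14,"ax":0,"ay":0,"az":0},{"dx":0,"dy":0.028,"dz":0.14,"ax":0,"ay":0,"az":0}]' 255; python3 -m handwheel '[{"dx":0,"dy":0,"dz":0,"ax":0,"ay":0,"az":0},{"dx":0,"dy":0,"dz":0,"ax":0,"ay":0,"az":0}]';python3 look.py d wrist side
```

```text
time: 9.1
tool_pos: [0.552, -0.1077, 0.1086]
tool_rot: [-0.001, 0.999, 0.048, -0.003]
contact_force: [-1.3, -0.1, 0.2]
gripper_width: -0.001
time: 9.35
tool_pos: [0.5559, -0.1096, 0.1145]
tool_rot: [0.001, 0.999, 0.048, 0.002]
contact_force: [-0.2, 0.2, 0.2]
gripper_width: -0.0
9.45 [ 0.5555 -0.1097  0.1141] [5.000e-04 9.989e-01 4.760e-02 1.400e-03] [-0.   0.1  0.5]
```

View pics/dwrist.png

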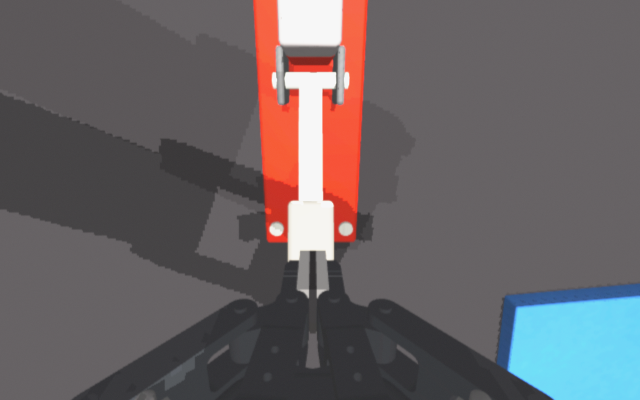

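```bash
python3 -m handwheel '[{"dx":-0.001,"dy":0,"dz":0.017,"ax":0,"ay":0,"az":0},{"dx":-0.001,"dy":0.003,"dz":0.026,"ax":0,"ay":0,"az":0},{"dx":-0.001,"dy":0.005,"dz":0.035,"ax":0,"ay":0,"az":0},{"dx":-0.001,"dy":0.008,"dz":0.044,"ax":0,"ay":0,"az":0},{"dx":-0.001,"dy":0.009,"dz":0.052,"ax":0,"ay":0,"az":0}]'; python3 -m handwheel '[{"dx":0,"dy":0.001,"dz":0.008,"ax":0,"ay":0,"az":0},{"dx":0,"dy":0.001,"dz":0.015,"ax":0,"ay":0,"az":0},{"dx":0,"dy":0.001,"dz":0.017,"ax":0,"ay":0,"az":0},{"dx":0,"dy":0.001,"dz":0.017,"ax":0,"ay":0,"az":0},{"dx":0,"dy":0.001,"dz":0.017,"ax":0,"ay":0,"az":0}]'; python3 look.py e wrist side
```

```text
time: 10.07
tool_pos: [0.555, -0.1189, 0.0618]
tool_rot: [-0.0, 0.999, 0.047, 0.0]
contact_force: [-4.9, 1.9, 14.2]
gripper_width: 0.001
time: 10.7
tool_pos: [0.5552, -0.1202, 0.0464]
tool_rot: [0.0, 0.999, 0.048, -0.0]
contact_force: [-6.7, 1.0, 20.4]
gripper_width: 0.002
10.8 [ 0.5552 -0.1202  0.0464] [ 3.000e-04  9.989e-01  4.750e-02 -1.000e-04] [-7.3  1.3 20.8]
```

View pics/ewrist.png

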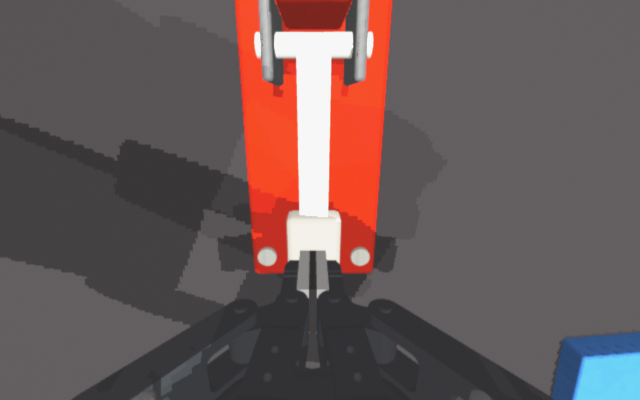

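View pics/eside.png

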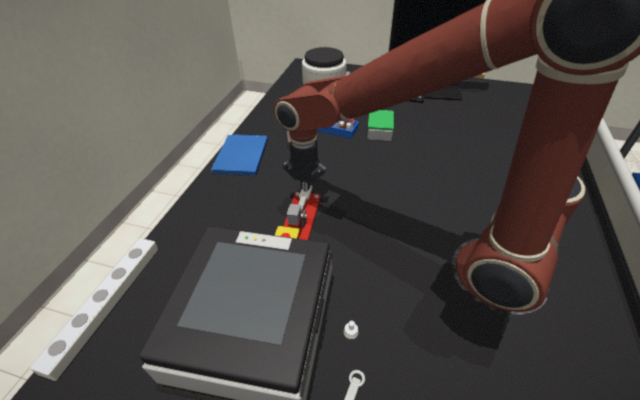

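```bash
cat > chk.py <<'E'
from h import *
import sys
for n in sys.argv[1:]:
    f=dict(np.load(n+".npz")); C=cloud(f)
    sl=[]
    for y in (.17,.30,.44):
        m=(abs(C[...,1]-y)<.008)&(C[...,0]>.45)&(C[...,0]<.63)&(C[...,2]>.12)&(C[...,2]<.2); sl.append(round(float(np.median(C[m][:,2]))*1000,1))
    hsv=cv2.cvtColor(f["image"],cv2.COLOR_BGR2HSV);H,S=hsv[...,0].astype(int),hsv[...,1]
    m=(H>18)&(H<35)&(S>150)&(C[...,1]>.05)&(C[...,1]<.12)&(C[...,0]>.48)&(C[...,0]<.6)
    print(n,"hood z mm",sl,"bracket",(np.median(C[m],0)*1000).round(1))
E
python3 chk.py aside cside eside
```

```text
aside hood z mm [148.9, 149.1, 147.5] bracket [536.7  83.5  79.3]
cside hood z mm [148.9, 149.1, 147.5] bracket [537.   83.8  79.4]
eside hood z mm [157.2, 153.6, 147.5] bracket [535.2  87.   90.7]
```

```bash
python3 -m handwheel '[{"dx":0.001,"dy":-0.001,"dz":-0.01,"ax":0,"ay":0,"az":0},{"dx":0.001,"dy":-0.002,"dz":-0.02,"ax":0,"ay":0,"az":0},{"dx":0.001,"dy":-0.004,"dz":-0.03,"ax":0,"ay":0,"az":0},{"dx":0.001,"dy":-0.007,"dz":-0.04,"ax":0,"ay":0,"az":0},{"dx":0.001,"dy":-0.01,"dz":-0.052,"ax":0,"ay":0,"az":0}]'; python3 -m handwheel '[{"dx":0,"dy":0,"dz":-0.017,"ax":0,"ay":0,"az":0},{"dx":0,"dy":0,"dz":-0.017,"ax":0,"ay":0,"az":0},{"dx":0,"dy":0,"dz":-0.017,"ax":0,"ay":0,"az":0},{"dx":0,"dy":0,"dz":-0.017,"ax":0,"ay":0,"az":0}]'; python3 look.py g wrist side; python3 chk.py gside
```

```text
time: 11.42
tool_pos: [0.5535, -0.1089, 0.0943]
tool_rot: [-0.001, 0.999, 0.047, -0.001]
contact_force: [0.3, -0.5, -0.2]
gripper_width: -0.001
time: 11.92
tool_pos: [0.554, -0.1093, 0.1115]
tool_rot: [-0.0, 0.999, 0.047, -0.001]
contact_force: [-0.3, -0.4, -0.1]
gripper_width: 0.0
12.025 [ 0.5541 -0.1094  0.1116] [-2.000e-04  9.989e-01  4.740e-02 -5.000e-04] [ 0.2 -0.1 -0.2]
gside hood z mm [148.8, 148.9, 147.5] bracket [537.2  83.4  79.4]
```

View pics/gwrist.png

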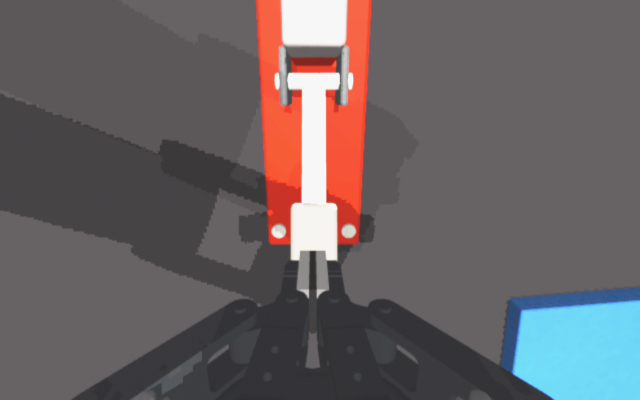

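```bash
python3 - <<'E'
from h import *
for n in ("cwrist","dwrist","gwrist","ewrist"):
    f=dict(np.load(n+".npz")); hsv=cv2.cvtColor(f["image"],cv2.COLOR_BGR2HSV);H,S,V=[hsv[...,i].astype(int) for i in range(3)]; C=cloud(f)
    m=((S<90)&(V>140)&(abs(C[...,2]-.0125)<.006)).astype(np.uint8)
    k,l,st,c=cv2.connectedComponentsWithStats(m)
    print(n,[pt(f,*c[i],.012).round(4)[:2].tolist() for i in range(1,k) if 30<st[i,4]<500])
E
```

```text
cwrist [[0.5412, -0.0579], [0.527, -0.1362], [0.587, -0.13]]
dwrist [[0.5447, -0.0071], [0.5407, -0.062], [0.5609, -0.0781], [0.5266, -0.1363], [0.5872, -0.1303]]
gwrist [[0.5409, -0.0654], [0.556, -0.0324], [0.5267, -0.1362], [0.5871, -0.1303]]
ewrist [[0.5379, -0.0319], [0.5413, -0.0651], [0.5266, -0.1365], [0.5873, -0.1305]]
```

The jack hasn't moved: its plate screws stay within 0.4 mm across all views. Now the second stroke.

```bash
python3 -m handwheel '[{"dx":0,"dy":0,"dz":0.015,"ax":0,"ay":0,"az":0},{"dx":0,"dy":0.003,"dz":0.024,"ax":0,"ay":0,"az":0},{"dx":0,"dy":0.005,"dz":0.033,"ax":0,"ay":0,"az":0},{"dx":0,"dy":0.008,"dz":0.042,"ax":0,"ay":0,"az":0},{"dx":0,"dy":0.009,"dz":0.05,"ax":0,"ay":0,"az":0}]'; python3 -m handwheel '[{"dx":0,"dy":0.001,"dz":0.008,"ax":0,"ay":0,"az":0},{"dx":0,"dy":0.001,"dz":0.015,"ax":0,"ay":0,"az":0},{"dx":0,"dy":0.001,"dz":0.017,"ax":0,"ay":0,"az":0},{"dx":0,"dy":0.001,"dz":0.017,"ax":0,"ay":0,"az":0},{"dx":0,"dy":0.001,"dz":0.017,"ax":0,"ay":0,"az":0}]';python3 -m handwheel '[{"dx":0,"dy":0,"dz":0,"ax":0,"ay":0,"az":0},{"dx":0,"dy":0,"dz":0,"ax":0,"ay":0,"az":0},{"dx":0,"dy":0,"dz":0,"ax":0,"ay":0,"az":0}]'; python3 look.py k wrist side; python3 chk.py kside
```

```text
time: 12.65
tool_pos: [0.5559, -0.1189, 0.0638]
tool_rot: [0.0, 0.999, 0.047, -0.0]
contact_force: [-5.8, 0.5, 13.9]
gripper_width: 0.001
time: 13.28
tool_pos: [0.556, -0.1205, 0.0474]
tool_rot: [0.001, 0.999, 0.048, -0.0]
contact_force: [-6.6, -2.7, 15.0]
gripper_width: 0.0
time: 13.65
tool_pos: [0.556, -0.1205, 0.0474]
tool_rot: [0.001, 0.999, 0.048, -0.0]
contact_force: [-4.7, -1.6, 14.7]
gripper_width: -0.002
13.75 [ 0.556  -0.1205  0.0474] [8.000e-04 9.989e-01 4.750e-02 0.000e+00] [-6.6 -1.3 14.7]
kside hood z mm [157.0, 153.4, 147.5] bracket [536.   87.1  90.7]
```

View pics/kwrist.png

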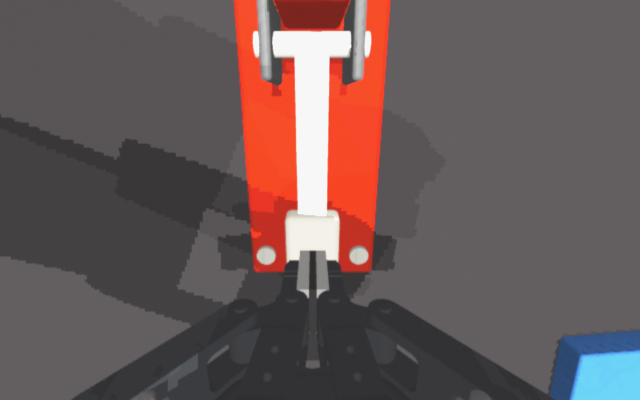

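```bash
python3 -m handwheel '[{"dx":0,"dy":0,"dz":0.002,"ax":0,"ay":0,"az":0},{"dx":0,"dy":0,"dz":0.003,"ax":0,"ay":0,"az":0},{"dx":0,"dy":0,"dz":0.003,"ax":0,"ay":0,"az":0},{"dx":0,"dy":0,"dz":0.003,"ax":0,"ay":0,"az":0},{"dx":0,"dy":0,"dz":0.003,"ax":0,"ay":0,"az":0}]'; python3 look.py m wrist side; python3 chk.py mside
```

```text
time: 14.38
tool_pos: [0.5562, -0.1205, 0.0462]
tool_rot: [0.001, 0.999, 0.048, -0.0]
contact_force: [-10.3, 0.7, 24.1]
gripper_width: 0.004
14.475 [ 0.5562 -0.1205  0.0462] [ 7.000e-04  9.989e-01  4.760e-02 -3.000e-04] [-10.7  -0.5  24.5]
mside hood z mm [157.3, 153.5, 147.5] bracket [535.7  86.6  90.8]
```

```bash
python3 -m handwheel '[{"dx":0,"dy":0,"dz":0,"ax":0,"ay":0,"az":0},{"dx":0,"dy":0,"dz":0,"ax":0,"ay":0,"az":0},{"dx":0,"dy":0,"dz":0,"ax":0,"ay":0,"az":0}]'; python3 -c "
from plant import manip
print(manip.job_done())"
```

```text
time: 14.85
tool_pos: [0.5562, -0.1205, 0.0462]
tool_rot: [0.001, 0.999, 0.048, -0.0]
contact_force: [-10.9, 0.3, 24.0]
gripper_width: 0.0
the job is handed in; nothing more can be done
None
```

I set the jack under the bracket with the red dot and pumped it: a full stroke down, all the way back up, then a second stroke down. I handed the job in at 14.9 s with the closed gripper still pressing the handle fully down. No verdict is reported, so these are my own last checks:

- **Position:** the saddle is about 1 mm from the lift point seen from above. I worked this out from the post, because the bracket hides the saddle once it is in place. The jack's plate screws moved less than 0.5 mm between placing it and the end of the first stroke; I did not re-measure them during the second.
- **Lift:** in the side view the bracket top rose from 79.4 to 90.7 mm on both strokes, a tilt of about 0.03 rad. It was back at 79.4 mm between them.
- **Handle:** the fingertips ended at 46 mm, which matches the handle on its stop, with 24 N down. The second stroke first stopped about 1 mm high at 15 N, so I pressed 3 mm further.
- **Other things on the bench:** nothing looked disturbed in the pictures. The arm stayed clear of the unit and I saw no sign of contact. I did not measure the bystanders separately.

Two things disagreed:
- **Scene camera:** it placed the jack about 7 mm off in x compared with the side and wrist cameras. I used the wrist camera, which the side camera backed up.
- **Sideways force:** about 11 N showed at the wrist while pressing. I did not find the cause.

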